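# Shut the gas tap with its square key and unscrew the outlet cap of unknown thread hand

## Task

The gas outlet fitting at the front of the bench was left part open: set the loose tee key fully down on its square spindle, with the key turn it clockwise to the shut stop and leave the key on the spindle. Then unscrew the black cap from the outlet of that same fitting - nobody knows whether its thread is right- or left-handed, so try it both ways rather than pulling it off by force - and lift it off, finishing with the cap still held in the gripper, upright and about 10 cm clear above the open neck. Leave the fitting at the back with its cap alone, and do not disturb the beaker, the dish or the notebook.

Things in the scene. Friction and masses are not known exactly. Their poses are not given: they have to be found in the camera images.
- tap_a: one of two like brass gas outlets, base plate 76 x 176 x 10 mm, bolted down; one is in front, the other at the back (x over 0.62 m), which varies. Origin: plate's underside centre; z up, own y along the plate. Valve tower (36 mm thick, bare square spindle) at own y +50 mm; outlet tower with cap at own y -50, shoulder 43 mm across at own z 56. One thread is right-hand, one left-hand
- valve_a (a joint): quarter-turn valve of tap_a: angle of its square spindle, rad; 0 = shut (hard stop), grows counter-clockwise seen from above to 1.57 = open; starts part open (0.5 to 1.1), stays where left, friction 0.1 N m. At 0 the spindle's flats are parallel to the fitting's own x and y
- tap_a_seat (a point): centre of the flat gland face of tap_a round the foot of the spindle, 68 mm above the bench. The spindle, 10 mm square, stands 18 mm up from here; its top 4.5 mm taper to 5.6 mm square. The key is home when its underside rests here. Axes as the fitting's
- tap_a_neck (a point): centre of the open upper end of the outlet neck of tap_a, 76 mm above the bench; axes as the fitting's
- cap_a: black ribbed cap of tap_a, 38 mm across, 28 high, 110 g; origin at centre of its lower rim; home at tap_a's own (0, -50, 56) mm. Coarse thread, 12 mm a turn, hand unknown. Loosening way: turns easily, rises, is free to lift after 1.25 to 2.2 rad (2.4 to 4 mm up). Wrong way: stops hard within 0.15 rad (0.4 N m)
- tap_b: one of two like brass gas outlets, base plate 76 x 176 x 10 mm, bolted down; one is in front, the other at the back (x over 0.62 m), which varies. Origin: plate's underside centre; z up, own y along the plate. Valve tower (36 mm thick, bare square spindle) at own y +50 mm; outlet tower with cap at own y -50, shoulder 43 mm across at own z 56. One thread is right-hand, one left-hand
- valve_b (a joint): quarter-turn valve of tap_b: angle of its square spindle, rad; 0 = shut (hard stop), grows counter-clockwise seen from above to 1.57 = open; starts part open (0.5 to 1.1), stays where left, friction 0.1 N m. At 0 the spindle's flats are parallel to the fitting's own x and y
- tap_b_seat (a point): centre of the flat gland face of tap_b round the foot of the spindle, 68 mm above the bench. The spindle, 10 mm square, stands 18 mm up from here; its top 4.5 mm taper to 5.6 mm square. The key is home when its underside rests here. Axes as the fitting's
- tap_b_neck (a point): centre of the open upper end of the outlet neck of tap_b, 76 mm above the bench; axes as the fitting's
- cap_b: black ribbed cap of tap_b, 38 mm across, 28 high, 110 g; origin at centre of its lower rim; home at tap_b's own (0, -50, 56) mm. Coarse thread, 12 mm a turn, hand unknown. Loosening way: turns easily, rises, is free to lift after 1.25 to 2.2 rad (2.4 to 4 mm up). Wrong way: stops hard within 0.15 rad (0.4 N m)
- key: loose tee key of dark steel, 140 g, 50 mm high, upright on the bench. Origin: centre of its underside, z up. Hub 24 mm square, 22 high, with a square socket 11.4 mm wide, 19.5 deep, open below, sides along own x and y; neck 11 mm thick; on top a cross bar 12 mm thick (own x), 64 long (own y), from 34 to 50 mm up
- beaker_250: glass beaker, 78 mm across, 92 mm high; bystander; origin at the centre of its underside
- petri_dish: round lidded dish, 96 mm across, 15 mm high; bystander; origin at the centre of its underside
- notebook: green log book, 143 x 102 x 12 mm, lying flat; bystander; origin at the centre of its underside
Not all that is in view belongs to the job. Of the things like the key, leave any that is yellow; of the rest the smaller one is meant. Leave any orange look-alike of the cap_a alone.

How it is judged:
On the way, in this order (a step that is already met when the one before it is completed fails the run):
1. the key is fully home on the front fitting's spindle and the valve is shut (((world x of tap_a below 0.62 m and value of joint valve_a below 0.1 rad and horizontal distance between key and tap_a_seat below 0.005 m and z of key in the frame of tap_a_seat below 0.004 m and angle between key's own z axis and vertical below 0.1 rad) or (world x of tap_b below 0.62 m and value of joint valve_b below 0.1 rad and horizontal distance between key and tap_b_seat below 0.005 m and z of key in the frame of tap_b_seat below 0.004 m and angle between key's own z axis and vertical below 0.1 rad))), for 0.2 s.
2. the front fitting's cap is off its neck and held (((world x of tap_a below 0.62 m and z of cap_a in the frame of tap_a_neck above 0.05 m and angle between cap_a's own z axis and vertical below 0.35 rad and contact force between the fingers and cap_a above 1 N and contact force between cap_a and tap_a below 0.3 N) or (world x of tap_b below 0.62 m and z of cap_b in the frame of tap_b_neck above 0.05 m and angle between cap_b's own z axis and vertical below 0.35 rad and contact force between the fingers and cap_b above 1 N and contact force between cap_b and tap_b below 0.3 N))), for 0.2 s.
At the end, for the whole second after the job is handed in: On the fitting in front: valve within 0.1 rad of shut, key upright on the spindle within 5 mm of its axis and 4 mm of fully home; its cap held between the fingers, its rim at least 5 cm above the top of the neck, tilted less than 0.35 rad, still (under 0.02 m/s) and touching no part of the fitting (((world x of tap_a below 0.62 m and value of joint valve_a below 0.1 rad and horizontal distance between key and tap_a_seat below 0.005 m and z of key in the frame of tap_a_seat below 0.004 m and angle between key's own z axis and vertical below 0.1 rad and z of cap_a in the frame of tap_a_neck above 0.05 m and angle between cap_a's own z axis and vertical below 0.35 rad and contact force between the fingers and cap_a above 1 N and contact force between cap_a and tap_a below 0.3 N and linear speed of cap_a below 0.02 m/s) or (world x of tap_b below 0.62 m and value of joint valve_b below 0.1 rad and horizontal distance between key and tap_b_seat below 0.005 m and z of key in the frame of tap_b_seat below 0.004 m and angle between key's own z axis and vertical below 0.1 rad and z of cap_b in the frame of tap_b_neck above 0.05 m and angle between cap_b's own z axis and vertical below 0.35 rad and contact force between the fingers and cap_b above 1 N and contact force between cap_b and tap_b below 0.3 N and linear speed of cap_b below 0.02 m/s))); the arm keeps its last pose, push and grip.
It fails at once if the beaker, the dish or the notebook is shifted by more than 25 mm or the beaker tipped (distance of any of beaker_250, petri_dish, notebook from where it was at the start of the episode above 0.025 m or angle between beaker_250's own z axis and vertical above 0.3 rad).
It fails at once if a valve is turned towards shut without the key on its spindle ((value of joint valve_a below 0.42 rad and horizontal distance between key and tap_a_seat above 0.02 m) or (value of joint valve_b below 0.42 rad and horizontal distance between key and tap_b_seat above 0.02 m)).
It fails at once if the cap of the fitting at the back is moved ((not (world x of tap_a below 0.62 m) and distance of cap_a from where it was at the start of the episode above 0.01 m) or (not (world x of tap_b below 0.62 m) and distance of cap_b from where it was at the start of the episode above 0.01 m)).
It also fails if it takes over 72 s, if anything falls off the work surface, if the arm or the gripper's body presses on something with over 40 N, if the wrist force passes 120 N, or if a joint passes its speed limit or range.

## Robot

A 6-joint arm with a two-finger parallel gripper is mounted at the origin on a cart in front of the work surface, level with it; the furniture and walls round the work are solid. World frame = base frame: x ahead of the robot, y to its left, z up, the work surface at z = 0. Lengths are in m, angles in rad, forces in N, time in s.
With the tool pointing down it reaches from about 0.375 to 0.9 m from the base axis. Payload 3.1 kg.
Tool frame: the origin (TCP) lies at the very end of the fingers, on their centre line; the grasp point (between the pads) lies 19 mm behind it; z points along the fingers, y is the line along which they close (so a half turn about z gives the same grasp; the last joint's range is limited). The gripper opens to 87 mm and grips with 3 to 60 N. Pads are 19 mm wide; open, the fingers measure 117 mm over their backs; the gripper's body (75 mm by 190 mm) begins 51 mm behind the grasp point.
Start: joints at [0.979, 0.527, 1.433, -0, 1.181, -0.178], TCP at [0.251, 0.572, 0.187] pointing down, gripper open.
Joint ranges: [-3.08, 3.08], [-0.75, 2.2], [0.22, 2.44], [-1.43, 4.57], [0, 2.65], [-2.85, 2.85]. Speed limits (rad/s): [2.79, 2.79, 3.14, 3.14, 3.14, 3.14].

## Interface

Orientations are given as a 3x3 rotation matrix whose columns are the frame's x, y, z axes.
In Python, from station import read_state, optics, job_done, models gives the robot as it stands.
- The arm moves only by the shell command python3 -m handwheel 'ROWS' [FORCE]. ROWS is JSON, one flat list of numbers, 7 for each row, row after row: the shift along the tool's x, y, z as a fraction of full scale, then the turn, a rotation vector about the tool's x, y, z as a fraction of full scale, then the finger opening in mm, from 0 to 87. In form: [tx, ty, tz, wx, wy, wz, gripper, tx, ty, tz, wx, wy, wz, gripper, ...]. A call has 1 to 8 rows; each row shifts and turns the commanded pose from where the row before left it, along the tool's axes as they then stand; what a row does not reach is not made up. Full scale, the value 1, is 0.04 m for a shift and 0.08 rad for a turn. A row lasts 1/8 s, in which the tool goes at most 62.5 mm and 10.7 degrees, less where a joint would pass 70% of its speed; a pose out of reach is approached as far as the arm can. A call with a number of a shift or a turn outside -1 to 1 is refused whole. A call with a gripper value outside its range is refused whole. The fingers move at their own pace and stop on an object; FORCE is the grip in N (left out, the last holds). Time passes only in rows, so rows that do not move let the fingers close. It gives the time, the measured TCP pose, the force, the opening and the grip force at its end, in the units of the state.
- read_state(): the state, without advancing time (a new reading comes with each control period).
- optics.camera(name): name is "side" or "top" or "wrist"; returns the picture (480x640x3 uint8, red, green, blue); there is no depth.
- optics.camera_model(name): a dict with "K" (3x3 intrinsics, pixels), "k1" (the pictures are not rectified: a ray, as slopes to the right and down, at radius r is drawn at 1 + k1 r^2 times it, then the intrinsics apply), "world_from_camera" (4x4, takes a point from camera to world coordinates). Camera axes: x right, y up, looking along -z (the intrinsics and any distortion apply to the point x, -y, -z); pixel columns grow to the right and rows downward; lengths in m; the calibration is good to about 2 mm. A picture is of the moment at which its call begins: read the wrist's pose just before it. camera_model takes no time and is no camera call; for the wrist camera it gives the pose at the moment of the call.
- job_done(): hands the job in; it is judged then, once.
Trained networks look in the newest picture that a camera, given by its name, has taken for a name from the list of things; names that differ only in an ending like _2 or _b are one class to them, and where a whole thing is asked for, a point or a joint stands for the part that bears it (a point fixed in the world has none). Each returns a list of dicts, best first, with "confidence" (0 to 1); they miss things now and then, are a little off and sometimes report something else, mostly with a low value. They report only what shows in the picture. A call takes as long as a camera call. They do not tell look-alikes from the thing itself.
- models.silhouettes(target, camera): "region" (480x640 bool, what is visible of it) and "uv" ([column, row] in pixels, amid what is visible of it).
- models.mark_of(target, camera): "uv" ([column, row] in pixels: a listed point, or the origin of a listed thing).
The state is a dict: "t": time; "joint_pos": joint angles; "joint_velocities": joint speeds; "effort": joint torques, N m; "eef_pos": TCP position; "tcp_rot": TCP orientation; "contact_force": force on the tool from outside, world axes, zero at the start; "wrist_torque": the same for the moment, N m; "finger_gap": finger opening in m; "gripper_force": force on a finger pad.
Only numpy, scipy, OpenCV 4.12 (cv2) and the standard library are available. Lean on these libraries where they do the work, as an engineer would, in place of code of your own. Each camera call takes 0.05 s, during which the arm holds its last target. There are 200 camera calls.

## Working session

There is one attempt and no reset: what is moved stays moved. The work goes in short steps, Python scripts to look and compute and a shell command to move; the robot and the scene stay as the last step left them, time stands still between calls to the robot, and variables do not carry over. Pictures are saved under pics/ and viewed, at most 10 in all, crops included, and the job is handed in when it is done.

```bash
mkdir -p pics; ls; cat > h.py <<'E'
import numpy as np, cv2
from station import read_state, optics, job_done, models
def ray(cam,uv):
    m=optics.camera_model(cam);K=np.array(m["K"]);k1=m["k1"];T=np.array(m["world_from_camera"])
    d=np.linalg.inv(K)@[uv[0],uv[1],1];d=d[:2];u=d.copy()
    for _ in range(20): u=d/(1+k1*(u@u))
    r=T[:3,:3]@np.array([u[0],-u[1],-1]);return T[:3,3],r
def at(cam,uv,z):
    o,r=ray(cam,uv);return (o+r*(z-o[2])/r[2])
def proj(cam,P):
    m=optics.camera_model(cam);K=np.array(m["K"]);T=np.linalg.inv(np.array(m["world_from_camera"]))
    c=T[:3,:3]@np.asarray(P)+T[:3,3];u=np.array([c[0],-c[1]])/-c[2];u=u*(1+m["k1"]*(u@u))
    return (K@[u[0],u[1],1])[:2]
E
python3 - <<'E'
from h import *
for c in["top","side"]:
    im=optics.camera(c);cv2.imwrite(f"pics/{c}0.png",im[:,:,::-1])
    print(c,np.round(np.array(optics.camera_model(c)["world_from_camera"]),2).tolist())
    for n,z in[("tap_a",0),("tap_a_seat",.068),("tap_a_neck",.076),("cap_a",.056),("key",0),("beaker_250",0),("petri_dish",0),("notebook",0)]:
        for d in models.mark_of(n,c): print(n,round(d["confidence"],2),np.round(d["uv"],1),np.round(at(c,d["uv"],z),4))
E
```

```text
pics
top [[-0.02, 1.0, -0.07, 0.51], [-1.0, -0.02, 0.02, 0.18], [0.01, 0.07, 1.0, 1.07], [0.0, 0.0, 0.0, 1.0]]
tap_a 0.96 [402.9 258.7] [0.5314 0.0183 0.    ]
tap_a 0.86 [394.7 168.9] [0.7146 0.0295 0.    ]
tap_a_seat 0.61 [385.  264.9] [0.5194 0.0631 0.068 ]
tap_a_neck 0.94 [435.7 251.7] [ 0.542  -0.0325  0.076 ]
cap_a 0.75 [473.7 246.7] [ 0.5506 -0.1118  0.056 ]
cap_a 0.7 [419.3 171.9] [ 0.6977 -0.0102  0.056 ]
cap_a 0.59 [431.2 252.3] [ 0.5416 -0.0281  0.056 ]
cap_a 0.16 [391.7 167.6] [0.7068 0.0434 0.056 ]
key 0.75 [265.8 265.7] [0.5228 0.2942 0.    ]
key 0.71 [421.1 173.6] [ 0.7043 -0.0245  0.    ]
key 0.67 [273.6 316.5] [0.421  0.2801 0.    ]
key 0.65 [312.9 246.4] [0.5597 0.199  0.    ]
key 0.42 [287.7 169.3] [0.7174 0.2475 0.    ]
beaker_250 0.58 [286.7 172.2] [0.7114 0.2496 0.    ]
petri_dish 0.79 [223.5 212.9] [0.6308 0.3788 0.    ]
petri_dish 0.63 [430.8 252.9] [ 0.5419 -0.039   0.    ]
notebook 0.72 [187.3 301.8] [0.4527 0.454  0.    ]
side [[0.78, -0.54, 0.31, 0.97], [0.62, 0.68, -0.39, -0.3], [0.0, 0.49, 0.87, 1.12], [0.0, 0.0, 0.0, 1.0]]
tap_a 0.95 [245.3 288.6] [0.5367 0.0187 0.    ]
tap_a 0.77 [320.5 334.7] [0.7142 0.0356 0.    ]
tap_a_seat 0.75 [253.9 252.1] [0.5245 0.0677 0.068 ]
tap_a_neck 0.8 [226.4 291.4] [ 0.5426 -0.029   0.076 ]
cap_a 0.89 [296.6 340.2] [ 0.6997 -0.0164  0.056 ]
cap_a 0.75 [226.9 294.2] [ 0.539  -0.0275  0.056 ]
cap_a 0.59 [385.8 258.8] [0.73   0.2201 0.056 ]
cap_a 0.55 [206.6 345.1] [ 0.5784 -0.1249  0.056 ]
cap_a 0.18 [388.1 198.3] [0.6526 0.3379 0.056 ]
key 0.9 [287.2 179. ] [0.4322 0.2748 0.    ]
key 0.74 [308.6 235.6] [0.5593 0.192  0.    ]
key 0.66 [325.9 193.8] [0.5231 0.2969 0.    ]
beaker_250 0.6 [385.8 258.4] [0.7168 0.2483 0.    ]
petri_dish 0.61 [390.1 195.7] [0.6353 0.3797 0.    ]
notebook 0.66 [344.1 134.4] [0.4548 0.4527 0.    ]
```

```bash
python3 - <<'E'
import cv2,numpy as np
a=cv2.imread("pics/top0.png")[130:350,150:510];b=cv2.imread("pics/side0.png")[120:400,150:450]
a=cv2.resize(a,None,fx=2.2,fy=2.2,interpolation=3);cv2.imwrite("pics/a.png",a)
cv2.imwrite("pics/b.png",cv2.resize(b,None,fx=2.1,fy=2.1,interpolation=3))
E
```

```text
(no output)
```

View pics/a.png

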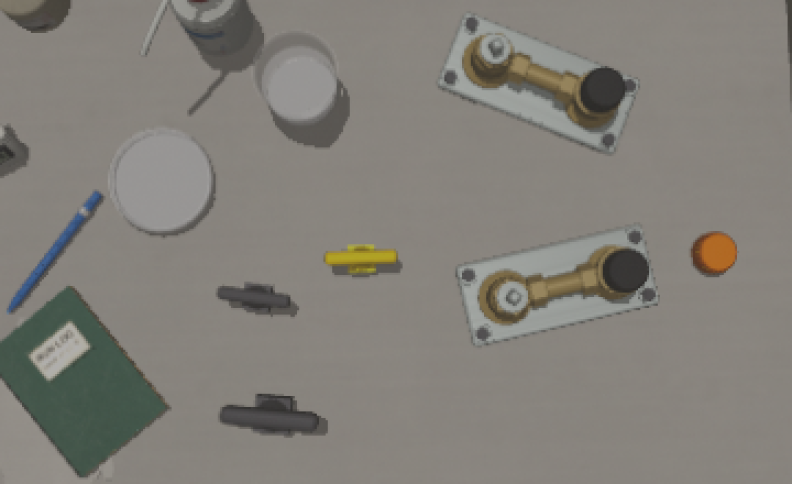

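View pics/b.png

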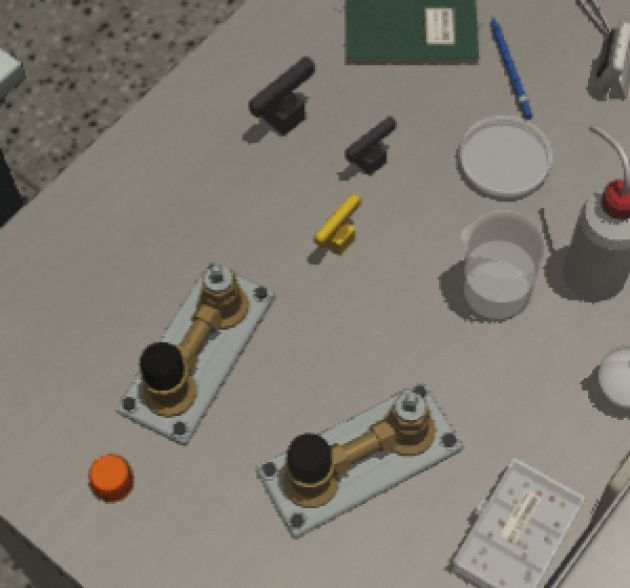

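Key candidates in the top picture are the small dark tee (266,266), the large dark tee (274,316) and the yellow tee (313,246). The small dark one is meant. Cap candidates are the front cap (431,252), the back cap (419,172) and the orange look-alike (474,247). The front fitting is the one at (403,259). I'll check the key in a close crop.

```bash
cat >> h.py <<'E'
def plan(p,yaw=None):
    "yaw = world angle of tool y axis (mod pi); prints rows' totals in full-scale units, translation first"
    s=read_state();R=np.array(s["tcp_rot"]);d=R.T@(np.array(p)-s["eef_pos"])
    print("shift units",np.round(d/.04,3),"tcp",np.round(s["eef_pos"],4),"y-yaw",round(np.arctan2(R[1,1],R[0,1]),4),"z",np.round(R[:,2],3),"q6",round(s["joint_pos"][5],3))
    if yaw is not None:
        a=(np.arctan2(R[1,1],R[0,1])-yaw);a=(a+np.pi/2)%np.pi-np.pi/2
        print("wz units",round(a/.08,3),"rad",round(a,3))
E
python3 - <<'E'
from h import *
plan([.523,.295,.18])
s=read_state();m=np.array(optics.camera_model("wrist")["world_from_camera"]);R=np.array(s["tcp_rot"])
print(R.T@(m[:3,3]-s["eef_pos"]),np.round(R.T@m[:3,:3],2),optics.camera_model("wrist")["K"])
a=cv2.imread("pics/top0.png")[235:345,225:345];cv2.imwrite("pics/key0.png",cv2.resize(a,None,fx=5,fy=5,interpolation=3))
E
```

```text
shift units [-9.007 -3.615  0.187] tcp [0.2513 0.5723 0.1875] y-yaw 1.157 z [ 0.  0. -1.] q6 -0.178
[ 0.06373163  0.00035596 -0.19628841] [[-0.    0.97  0.24]
 [ 1.    0.    0.  ]
 [ 0.    0.24 -0.97]] [[369.74049398   0.         315.92022647]
 [  0.         369.74049398 242.94736834]
 [  0.           0.           1.        ]]
```

View pics/key0.png

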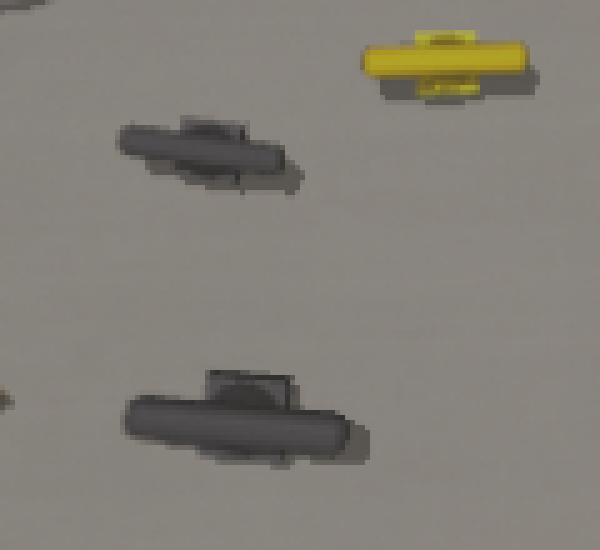

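The crop shows the small dark tee at crop (200,155), which is full-picture (265,266), with its bar nearly along world y. That's my key.

```bash
python3 -m handwheel '[-1,-0.4,0,0,0,0.9,87,-1,-0.4,0,0,0,0,87,-1,-0.4,0,0,0,0,87]'; python3 -c "
from h import *
plan([.523,.295,.18],-.12)"
```

```text
t: 1.27
eef_pos: [0.338, 0.475, 0.1875]
tcp_rot: [[-0.885, 0.466, 0.0], [0.466, 0.885, 0.0], [-0.0, 0.0, -1.0]]
contact_force: [0.8, -0.2, 0.2]
finger_gap: 0.0875
gripper_force: 0.0
shift units [-6.191 -1.824  0.188] tcp [0.338  0.475  0.1875] y-yaw 1.0856 z [ 0.  0. -1.] q6 -0.325
wz units 15.07 rad 1.206
```

```bash
python3 -m handwheel '[-1,-0.3,0,0,0,0,87,-1,-0.3,0,0,0,0,87,-1,-0.3,0,0,0,0,87,-1,-0.3,0,0,0,0,87,-1,-0.3,0,0,0,0,87,-1,-0.3,0.2,0,0,0,87,-0.2,0,0,0,0,1,87,0,0,0,0,0,1,87]'; python3 -m handwheel '[0,0,0,0,0,1,87,0,0,0,0,0,1,87,0,0,0,0,0,1,87,0,0,0,0,0,1,87,0,0,0,0,0,1,87,0,0,0,0,0,1,87,0,0,0,0,0,1,87,0,0,0,0,0,1,87]'
python3 -m handwheel '[0,0,0,0,0,1,87,0,0,0,0,0,1,87,0,0,0,0,0,1,87,0,0,0,0,0,1,87,0,0,0,0,0,1,87,0,0,0,0,0,0,87]' | head -1
python3 - <<'E'
from h import *
plan([.523,.295,.18],-.12)
im=optics.camera("wrist");cv2.imwrite("pics/w1.png",im[:,:,::-1])
for d in models.silhouettes("key","wrist"):
    r=d["region"].astype(np.uint8);c=cv2.findContours(r,0,2)[0];c=max(c,key=len)
    print(d["confidence"],d["uv"],cv2.minAreaRect(c),at("wrist",d["uv"],.04))
    b=cv2.boxPoints(cv2.minAreaRect(c));print([np.round(at("wrist",p,.042)[:2],4).tolist() for p in b])
for d in models.mark_of("key","wrist"): print(d["confidence"],d["uv"],at("wrist",d["uv"],0))
E
```

```text
t: 2.28
eef_pos: [0.524, 0.2955, 0.1793]
tcp_rot: [[-0.796, 0.606, 0.0], [0.606, 0.796, 0.0], [-0.0, 0.0, -1.0]]
contact_force: [-0.6, 0.4, 0.0]
finger_gap: 0.087
gripper_force: 0.0
t: 3.28
eef_pos: [0.523, 0.2964, 0.1795]
tcp_rot: [[-0.279, 0.96, 0.0], [0.96, 0.279, 0.0], [-0.0, 0.0, -1.0]]
contact_force: [-0.2, -0.0, 0.2]
finger_gap: 0.0868
gripper_force: 0.0
t: 4.03
shift units [-0.035  0.005 -0.013] tcp [0.523  0.2964 0.1795] y-yaw -0.1141 z [ 0. -0. -1.] q6 0.444
wz units 0.074 rad 0.006
0.95 [320.1, 223.8] ((319.3365783691406, 227.61477661132812), (24.82655906677246, 69.17752075195312), 3.5763344764709473) [0.52856644 0.29581115 0.04      ]
[[0.5102, 0.2621], [0.522, 0.326], [0.544, 0.322], [0.5333, 0.2579]]
0.86 [364.2, 332.5] ((358.5, 291.0), (10.0, 23.0), 90.0) [0.55987111 0.18136387 0.04      ]
[[0.5474, 0.233], [0.5693, 0.2305], [0.5685, 0.2203], [0.5464, 0.2228]]
0.57 [213.9, 244.0] ((215.1862335205078, 242.16552734375), (63.77211380004883, 42.749629974365234), 86.633544921875) [0.42765664 0.28811539 0.04      ]
[[0.4139, 0.3208], [0.4529, 0.3187], [0.4463, 0.2582], [0.4056, 0.2603]]
0.94 [320.2, 221.2] [0.52858518 0.29075924 0.        ]
0.89 [223.9, 242.7] [0.42589607 0.27965069 0.        ]
0.58 [362.3, 300.9] [0.56427464 0.19784951 0.        ]
```

View pics/w1.png

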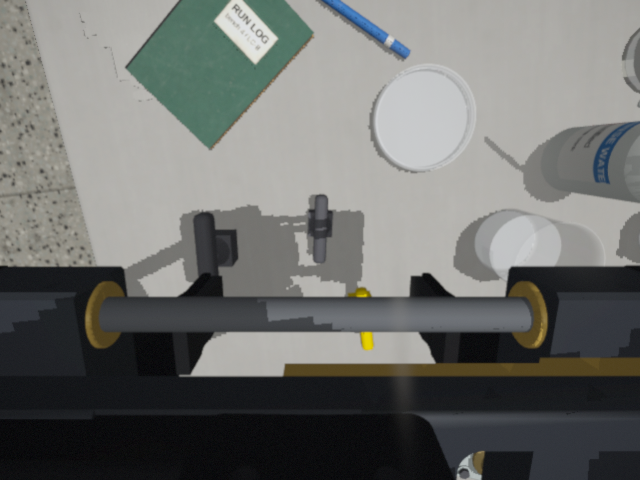

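The wrist view shows the key centred at (320,228), with its bar running (321,195) to (319,262). The large key at (215,245) and the yellow one at (362,320) are well clear. Measuring the bar exactly.

```bash
python3 - <<'E'
from h import *
P=[at("wrist",p,.044) for p in [(321.2,194.5),(319.3,262.5)]]
print(P,(P[0]+P[1])/2); d=P[0]-P[1]; print(np.linalg.norm(d),"bar yaw",np.arctan2(d[1],d[0]))
s=[d for d in models.silhouettes("key","wrist") if d["confidence"]>.9][0]["region"]
ys,xs=np.nonzero(s)
for r in range(ys.min(),ys.max()+1,6): c=xs[ys==r];print(r,c.min(),c.max(),end=" | ")
c=(P[0]+P[1])/2; plan([c[0],c[1],.10],np.arctan2(d[1],d[0])-np.pi/2)
E
```

```text
[array([0.53256978, 0.3229926 , 0.044     ]), array([0.52372009, 0.26002918, 0.044     ])] [0.52814494 0.29151089 0.044     ]
0.06358230895243126 bar yaw 1.431158093398511
193 320 320 | 199 314 327 | 205 314 327 | 211 308 331 | 217 308 332 | 223 308 332 | 229 307 331 | 235 309 330 | 241 313 325 | 247 313 325 | 253 313 325 | 259 313 324 | shift units [-0.106  0.143  1.986] tcp [0.5229 0.2964 0.1794] y-yaw -0.1142 z [-0. -0. -1.] q6 0.444
wz units 0.318 rad 0.025
```

```bash
python3 -m handwheel '[-0.11,0.14,1,0,0,0.3,60,0,0,1,0,0,0,60,0,0,1,0,0,0,60,0,0,0.5,0,0,0,60,0,0,0.35,0,0,0,60,0,0,0,0,0,0,0,0,0,0,0,0,0,0,0,0,0,0,0,0,0]' 30
python3 -m handwheel '[0,0,0,0,0,0,0,0,0,0,0,0,0,0]'
```

```text
t: 5.22
eef_pos: [0.5289, 0.2917, 0.0266]
tcp_rot: [[0.138, 0.99, 0.002], [0.99, -0.138, 0.001], [0.001, 0.002, -1.0]]
contact_force: [-0.3, 0.3, -0.3]
finger_gap: 0.0379
gripper_force: 0.0
t: 5.48
eef_pos: [0.5282, 0.2915, 0.0259]
tcp_rot: [[0.138, 0.99, 0.001], [0.99, -0.138, 0.0], [0.0, 0.001, -1.0]]
contact_force: [-0.9, -1.2, 0.0]
finger_gap: 0.018
gripper_force: 0.0
```

```bash
python3 -m handwheel '[0,0,0,0,0,0,0,0,0,0,0,0,0,0,0,0,0,0,0,0,0,0,0,-0.5,0,0,0,0,0,0,-1,0,0,0,0,0,0,-1,0,0,0,0,0,0,-1,0,0,0,0]' 30
python3 - <<'E'
from h import *
plan([.522,.0655-.07,.15])
for c in ["top"]:
  im=optics.camera(c)
  for n,z in[("key",.12)]:
    for d in models.mark_of(n,c): print(n,round(d["confidence"],2),np.round(at(c,d["uv"],z),4))
  cv2.imwrite("pics/t2.png",im[:,:,::-1])
E
```

```text
t: 6.35
eef_pos: [0.5278, 0.2913, 0.1666]
tcp_rot: [[0.139, 0.99, -0.0], [0.99, -0.139, -0.0], [-0.0, -0.0, -1.0]]
contact_force: [0.6, -0.4, 0.3]
finger_gap: 0.0006
gripper_force: 0.0
shift units [-7.343  0.882  0.415] tcp [0.5278 0.2913 0.1666] y-yaw -0.139 z [-0. -0. -1.] q6 0.458
key 0.74 [0.5521 0.1935 0.12  ]
key 0.44 [0.4324 0.2645 0.12  ]
key 0.44 [0.7184 0.0887 0.12  ]
```

The gripper closed on nothing, so I'll look at where the key is.

```bash
python3 - <<'E'
from h import *
im=optics.camera("wrist");cv2.imwrite("pics/w2.png",im[:,:,::-1])
for d in models.silhouettes("key","wrist"):
    ys,xs=np.nonzero(d["region"]);print(d["confidence"],d["uv"],xs.min(),xs.max(),ys.min(),ys.max())
print(proj("wrist",[.528,.2915,.042]),proj("wrist",[.528,.2915,.0]))
E
```

```text
0.92 [202.0, 242.6] 177 226 213 267
0.84 [310.3, 221.8] 297 322 193 263
[313.45475634 227.31321636] [313.6156724  218.91015266]
```

View pics/w2.png

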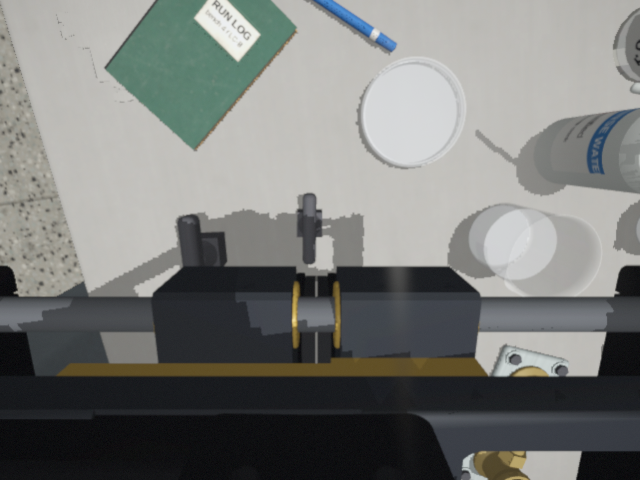

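The key is still upright at (309,228), about 4 mm from where I predicted. I'll re-measure it, descend, and check the grip before lifting.

```bash
python3 - <<'E'
from h import *
im=cv2.imread("pics/w2.png");g=im[:,:,2].astype(int)
for r in (198,203,245,252,259): 
    print(r,g[r,292:332].tolist())
P=[at("wrist",p,.044) for p in [(310,193.5),(309,263)]]
d=P[0]-P[1];c=(P[0]+P[1])/2;print(c,np.linalg.norm(d),"bar yaw",np.arctan2(d[1],d[0]))
plan([c[0],c[1],.025],np.arctan2(d[1],d[0])-np.pi/2)
print(proj("wrist",read_state()["eef_pos"]))
E
```

```text
198 [195, 196, 195, 195, 191, 164, 133, 128, 129, 127, 110, 88, 87, 95, 101, 108, 109, 112, 111, 111, 108, 103, 95, 94, 146, 184, 196, 196, 195, 196, 196, 195, 195, 195, 195, 195, 195, 196, 195, 195]
203 [197, 197, 196, 196, 193, 168, 136, 129, 128, 127, 110, 88, 90, 95, 102, 109, 113, 113, 114, 114, 109, 103, 97, 95, 146, 184, 195, 196, 195, 195, 195, 196, 195, 195, 196, 195, 195, 196, 195, 195]
245 [129, 129, 130, 129, 129, 129, 129, 129, 129, 127, 104, 72, 63, 62, 64, 66, 66, 65, 66, 65, 65, 84, 93, 127, 175, 194, 196, 197, 197, 197, 197, 197, 198, 197, 197, 197, 197, 197, 196, 193]
252 [128, 130, 129, 128, 129, 129, 129, 129, 129, 127, 104, 73, 62, 64, 66, 65, 66, 65, 65, 64, 62, 63, 80, 123, 175, 194, 196, 196, 197, 196, 197, 197, 197, 198, 198, 197, 196, 197, 197, 197]
259 [129, 129, 129, 129, 129, 129, 129, 130, 130, 127, 100, 64, 63, 63, 66, 67, 66, 66, 63, 64, 63, 60, 73, 141, 183, 194, 195, 195, 196, 197, 197, 198, 197, 197, 198, 198, 197, 196, 196, 194]
[0.52439252 0.29084944 0.044     ] 0.06234102891796882 bar yaw 1.4124896103985936
shift units [-0.031 -0.098  3.529] tcp [0.5282 0.2915 0.1662] y-yaw -0.1389 z [ 0.002  0.    -1.   ] q6 0.458
wz units 0.242 rad 0.019
[313.03388798 271.57945601]
```

```bash
python3 -m handwheel '[0,-0.12,0,0,0,0.24,60,0,0,1,0,0,0,60,0,0,1,0,0,0,60,0,0,1,0,0,0,60,0,0,0.5,0,0,0,60,0,0,0,0,0,0,60,0,0,0,0,0,0,60]' 30
python3 -m handwheel '[0,0,0,0,0,0,0,0,0,0,0,0,0,0,0,0,0,0,0,0,0,0,0,0,0,0,0,0,0,0,0,0,0,0,0]' 
python3 -m handwheel '[0,0,0,0,0,0,0,0,0,0,0,0,0,0,0,0,0,0,0,0,0]'
```

```text
t: 7.42
eef_pos: [0.5232, 0.2921, 0.0254]
tcp_rot: [[0.158, 0.987, -0.0], [0.987, -0.158, -0.0], [-0.0, -0.0, -1.0]]
contact_force: [0.0, -0.4, 0.2]
finger_gap: 0.0573
gripper_force: 0.0
t: 8.05
eef_pos: [0.5233, 0.2921, 0.0256]
tcp_rot: [[0.158, 0.988, 0.0], [0.988, -0.158, 0.0], [0.0, 0.0, -1.0]]
contact_force: [0.2, 0.3, -0.4]
finger_gap: 0.0178
gripper_force: 0.0
t: 8.43
eef_pos: [0.5232, 0.292, 0.0254]
tcp_rot: [[0.158, 0.988, -0.0], [0.988, -0.158, -0.0], [-0.0, -0.0, -1.0]]
contact_force: [-0.4, 0.0, -0.2]
finger_gap: 0.0007
gripper_force: 0.0
```

```bash
python3 - <<'E'
from h import *
a=optics.camera("wrist")[100:400,150:490]; b=optics.camera("side")[140:290,230:400]
a=cv2.resize(a,(453,400));b=cv2.resize(b,None,fx=2.04,fy=2.667)
cv2.imwrite("pics/c3.png",np.hstack([a,b])[:,:,::-1]); print(a.shape,b.shape)
s=read_state()["eef_pos"];print(proj("side",s),proj("wrist",s))
E
```

```text
(400, 453, 3) (400, 347, 3)
[324.67259445 188.69971351] [313.00526114 271.65305685]
```

View pics/c3.png

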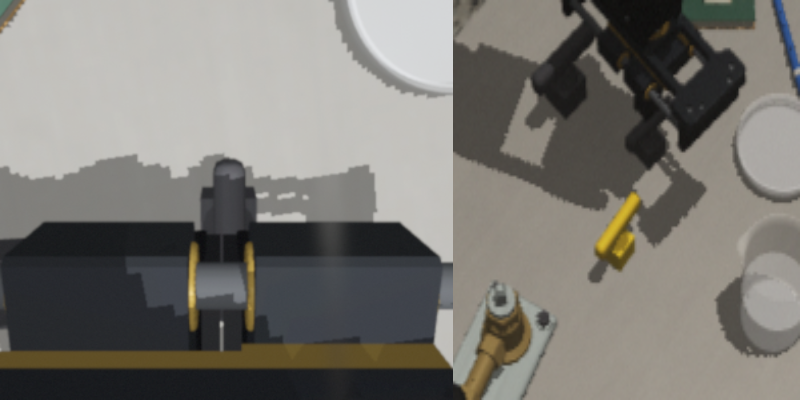

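```bash
python3 - <<'E'
from h import *
print("wrist far end",at("wrist",(321,219),.046),at("wrist",(321,219),.0));print("side near end",at("side",(323.5,194.5),.042))
R=np.array(read_state()["tcp_rot"]);p=np.array(read_state()["eef_pos"]);print(p)
for x in(-.032,0,.032): print(x,proj("side",p+R@[x,0,-.019]),proj("wrist",p+R@[x,0,-.019]))
im=optics.camera("side")[150:215,270:350];cv2.imwrite("pics/s4.png",cv2.resize(im,None,fx=8,fy=8,interpolation=3)[:,:,::-1])
im=optics.camera("top")[220:300,220:320]
for n in("top","side"):
  for d in models.silhouettes("key",n):
    ys,xs=np.nonzero(d["region"]);print(n,d["confidence"],d["uv"],xs.min(),xs.max(),ys.min(),ys.max())
E
```

```text
wrist far end [0.53253971 0.32445853 0.046     ] [0.53191087 0.31616353 0.        ]
side near end [0.53711061 0.27003166 0.042     ]
[0.52323034 0.292042   0.02541914]
-0.032 [313.55502876 192.1611521 ] [312.95512769 340.61825661]
0 [324.77485725 183.62201451] [312.76525373 283.47205567]
0.032 [335.80833113 175.22706202] [312.55950945 221.42530615]
top 0.61 [385.7, 166.6] 349 439 136 198
top 0.5 [311.9, 246.8] 298 330 241 253
side 0.82 [284.1, 169.5] 267 298 149 184
side 0.63 [325.6, 189.5] 314 337 175 202
side 0.56 [388.9, 196.0] 368 412 175 213
side 0.52 [308.0, 228.3] 300 321 212 240
```

View pics/s4.png

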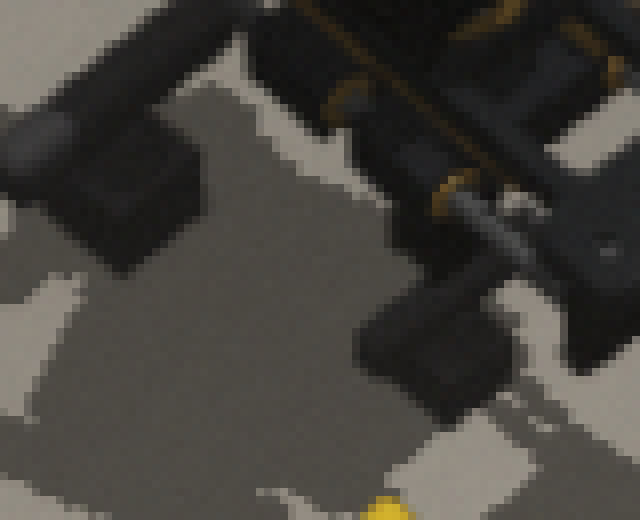

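The fingers read fully closed while the picture shows the bar right there. I'll open in place and look.

```bash
python3 -m handwheel '[0,0,0,0,0,0,45,0,0,0,0,0,0,45,0,0,0,0,0,0,45,0,0,0,0,0,0,45,0,0,0,0,0,0,45,0,0,0,0,0,0,45]'
python3 - <<'E'
from h import *
a=optics.camera("wrist")[200:420,190:450]; b=optics.camera("side")[150:215,270:350]
a=cv2.resize(a,(473,400));b=cv2.resize(b,(320,260),interpolation=3)
c=np.zeros((400,800,3),np.uint8);c[:,:473]=a;c[:260,480:]=b
cv2.imwrite("pics/c5.png",c[:,:,::-1])
E
```

```text
t: 9.48
eef_pos: [0.5232, 0.2921, 0.0254]
tcp_rot: [[0.157, 0.988, -0.0], [0.988, -0.157, -0.0], [-0.0, -0.0, -1.0]]
contact_force: [0.4, -0.1, 0.0]
finger_gap: 0.0436
gripper_force: 0.0
```

View pics/c5.png

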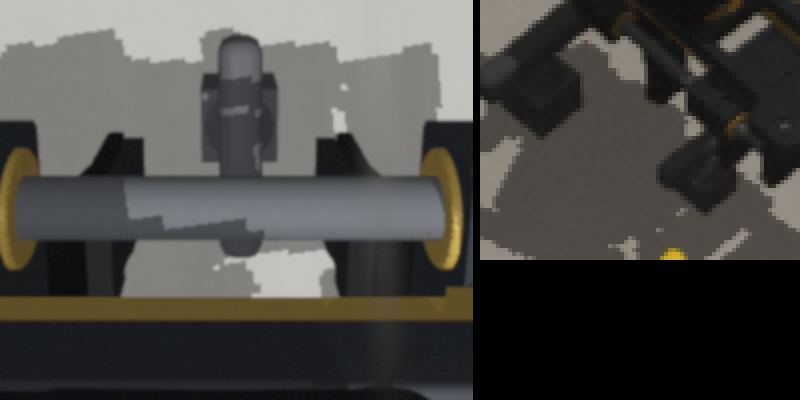

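The wrist view shows the bar centred between the fingers. But the visible finger ends (crop rows about 135, inner edges at columns 143 and 316) scale to about 35 mm short of the stated TCP, so the fingers closed above the bar. I'll go lower in a small guarded step and close again.

```bash
python3 -m handwheel '[0,0,0.25,0,0,0,45,0,0,0.25,0,0,0,45,0,0,0,0,0,0,45]' | sed -n '2p;6,9p'
python3 -m handwheel '[0,0,0,0,0,0,0,0,0,0,0,0,0,0,0,0,0,0,0,0,0,0,0,0,0,0,0,0,0,0,0,0,0,0,0,0,0,0,0,0,0,0]' 10
```

```text
eef_pos: [0.5221, 0.2916, 0.004]
gripper_force: 0.0
t: 10.7
eef_pos: [0.5235, 0.2921, 0.0056]
tcp_rot: [[0.158, 0.988, 0.001], [0.988, -0.158, 0.0], [0.0, 0.001, -1.0]]
contact_force: [1.4, -0.4, 1.3]
finger_gap: 0.0119
gripper_force: 9.9
```

The bar is held at gap 11.9 mm, so the real fingertips sit about 36 mm behind the reported TCP. I'll re-grip deeper on the bar.

```bash
python3 -m handwheel '[0,0,0,0,0,0,40,0,0,0,0,0,0,40,0,0,0,0,0,0,40,0,0,0.2,0,0,0,40,0,0,0.1,0,0,0,40,0,0,0,0,0,0,40]' | sed -n '2p;6,12p'
python3 -m handwheel '[0,0,0,0,0,0,0,0,0,0,0,0,0,0,0,0,0,0,0,0,0,0,0,0,0,0,0,0,0,0,0,0,0,0,0,0,0,0,0,0,0,0]' 40
python3 -m handwheel '[0,0,-0.5,0,0,0,0,0,0,-1,0,0,0,0,0,0,-1,0,0,0,0,0,0,-1,0,0,0,0,0,0,0,0,0,0,0]'
python3 -c "
from h import *
plan([.537,.0,.14],-.139)
q=[at('top',u,.068) for u in [(385,264.9)]];print(q)"
```

```text
eef_pos: [0.5227, 0.2919, -0.0073]
gripper_force: 0.0
t: 12.2
eef_pos: [0.5234, 0.2921, -0.0065]
tcp_rot: [[0.158, 0.988, 0.0], [0.988, -0.158, 0.0], [0.0, 0.0, -1.0]]
contact_force: [0.2, 0.8, 0.4]
finger_gap: 0.0117
gripper_force: 40.1
t: 12.82
eef_pos: [0.5255, 0.2929, 0.1366]
tcp_rot: [[0.157, 0.988, 0.007], [0.988, -0.157, 0.002], [0.003, 0.006, -1.0]]
contact_force: [-0.2, -0.3, -2.1]
finger_gap: 0.0119
gripper_force: 40.1
shift units [-7.187  1.438 -0.099] tcp [0.5255 0.2929 0.1366] y-yaw -0.1581 z [ 0.007  0.002 -1.   ] q6 0.481
wz units -0.238 rad -0.019
[array([0.51937538, 0.06309077, 0.068     ])]
```

```bash
python3 -m handwheel '[-1,0.2,0,0,0,0,0,-1,0.2,0,0,0,0,0,-1,0.2,0,0,0,0,0,-1,0.2,0,0,0,0,0,-1,0.2,0,0,0,0,0,-1,0.2,0,0,0,0,0,-1,0.2,0,0,0,0,0,0,0,0,0,0,0,0]' | sed -n '2p;6,12p'
python3 - <<'E'
from h import *
im=optics.camera("wrist");s=read_state();print(s["eef_pos"],proj("wrist",[.522,.0655,.086]))
for n in("tap_a_seat",):
    for d in models.mark_of(n,"wrist"): print(n,d["confidence"],d["uv"],at("wrist",d["uv"],.068))
u=proj("wrist",[.522,.0655,.08]).astype(int)
c=im[max(0,u[1]-55):u[1]+55,u[0]-70:u[0]+70];print("org",u[0]-70,max(0,u[1]-55));cv2.imwrite("pics/sp.png",cv2.resize(c,None,fx=5,fy=5,interpolation=3)[:,:,::-1])
cv2.imwrite("pics/w6.png",im[:,:,::-1])
E
```

```text
eef_pos: [0.5336, 0.0043, 0.1318]
gripper_force: 40.1
[0.5331393  0.00584969 0.13191645] [281.34782116 164.35235467]
tap_a_seat 0.63 [282.9, 157.7] [0.52190261 0.0703836  0.068     ]
tap_a_seat 0.54 [314.8, 274.3] [ 0.52998607 -0.01624324  0.068     ]
org 212 110
```

View pics/sp.png

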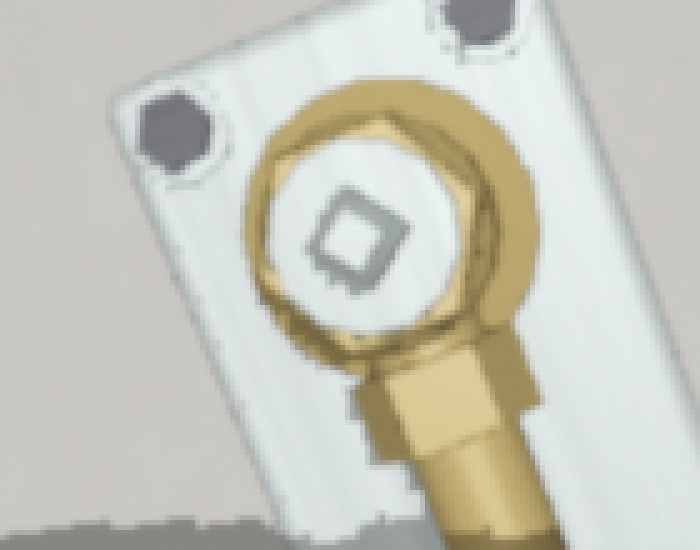

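The crop shows the spindle: taper top at about (351,239), outer square corners (348,187), (410,228), (358,292) and (307,248), and gland disc centre about (364,238). Fitting those.

```bash
python3 - <<'E'
from h import *
f=lambda p,z:at("wrist",(212+(p[0]-2)/5,110+(p[1]-2)/5),z)[:2]
im=cv2.imread("pics/w6.png");g=cv2.resize(im[110:219,212:352],None,fx=5,fy=5,interpolation=2)
hsv=cv2.cvtColor(g,40)
v=hsv[:,:,2];m=((v<195)&(hsv[:,:,1]<60)).astype(np.uint8);sub=np.zeros_like(m);sub[175:305,290:425]=m[175:305,290:425]
cs,h=cv2.findContours(sub,cv2.RETR_CCOMP,2)
for c in cs:
    if cv2.contourArea(c)>500:
        r=cv2.minAreaRect(c);print("rect",np.round(np.array(r[0]),1),np.round(r[1],1),round(r[2],1))
        for z in(.0815,.086):
            b=np.array([f(p,z) for p in cv2.boxPoints(r)]);e=b[1]-b[0];print(z,b.mean(0).round(4),np.linalg.norm(e).round(4),np.degrees(np.arctan2(e[1],e[0])).round(1)%90)
w=((v>200)&(hsv[:,:,1]<40)).astype(np.uint8);ff=np.zeros_like(w);w[175:305,290:425]|=sub[175:305,290:425]
n,l,st,ce=cv2.connectedComponentsWithStats(w);k=l[238,440];c=max(cv2.findContours((l==k).astype(np.uint8),0,2)[0],key=len)
el=cv2.fitEllipse(cv2.convexHull(c));print("disc",el,f(el[0],.068))
a,b=f((115,120),.01),f((290,540),.01);d=a-b;print("plate yaw",np.arctan2(-d[0],d[1]))
d=np.array([-.0205,.0965]);
plan([.522,.066,.132])
E
```

```text
rect [353.4 243.2] [86.4 94. ] 31.7
0.0815 [0.5227 0.0701] 0.0121 47.3
0.086 [0.5231 0.0701] 0.0119 47.3
rect [351.3 238.4] [50.  50.1] 29.7
0.0815 [0.5225 0.0708] 0.0065 49.3
0.086 [0.5229 0.0708] 0.0063 49.3
disc ((363.9305725097656, 235.05551147460938), (191.692138671875, 198.48558044433594), 164.10592651367188) [0.52304129 0.07093676]
plate yaw 0.20378779009140216
shift units [ 1.416 -0.508  0.005] tcp [0.5331 0.0068 0.1321] y-yaw -0.1597 z [-0.003  0.001 -1.   ] q6 -0.038
```

```bash
cat > sp.py <<'E'
from h import *
def run(z0=.0):
    s0=read_state();im=optics.camera("wrist");s1=read_state();print("drift",np.round(np.array(s1["eef_pos"])-s0["eef_pos"],4))
    R=np.array(s0["tcp_rot"]);p=np.array(s0["eef_pos"])
    u=proj("wrist",[.5228,.069,.086]).astype(int);o=u-[40,40]
    g=cv2.resize(im[o[1]:o[1]+80,o[0]:o[0]+80],None,fx=5,fy=5,interpolation=2)
    hsv=cv2.cvtColor(g,cv2.COLOR_RGB2HSV);v=hsv[:,:,2]
    f=lambda q,z:at("wrist",(o[0]+(q[0]-2)/5,o[1]+(q[1]-2)/5),z)
    m=((v<195)&(hsv[:,:,1]<60)).astype(np.uint8);sub=np.zeros_like(m);sub[130:280,120:290]=m[130:280,120:290]
    for c in cv2.findContours(sub,cv2.RETR_CCOMP,2)[0]:
        if cv2.contourArea(c)>500:
            r=cv2.minAreaRect(c);b=np.array([f(q,.0855) for q in cv2.boxPoints(r)]);e=b[1]-b[0]
            print("sq",np.round(r[0],1),np.round(r[1],1),b.mean(0)[:2].round(4),np.linalg.norm(e).round(4),"deg",np.degrees(np.arctan2(e[1],e[0])).round(1)%90,"in tool",(R.T@(b.mean(0)-p)).round(4))
    return im
E
python3 -m handwheel '[0,0,0,0,0,0,0,0,0,0,0,0,0,0]' | sed -n '2p'
python3 - <<'E'
from sp import *
im=run();cv2.imwrite("pics/w7.png",im[:,:,::-1])
g=im[:,:,0].astype(int)
for r in (232,240,248,256): print(r,g[r,295:345].tolist())
print([ (r,g[r,318],g[r,324]) for r in range(205,240,3)])
s=read_state();p=np.array(s["eef_pos"]);R=np.array(s["tcp_rot"])
for x in(0,.012,.032): print(x,proj("wrist",p+R@[x,0,-.0565]))
E
```

```text
eef_pos: [0.5341, 0.0078, 0.1332]
drift [ 0.0001 -0.0001  0.0001]
sq [217.6 214.4] [85.7 92.6] [0.5239 0.0676] 0.0119 deg 48.3 in tool [ 0.0574 -0.0193  0.0477]
sq [215.5 211.1] [49.7 50.3] [0.5238 0.068 ] 0.0064 deg 47.8 in tool [ 0.0579 -0.0196  0.0477]
232 [151, 152, 152, 152, 149, 146, 145, 145, 142, 131, 118, 119, 121, 122, 117, 110, 105, 102, 102, 104, 106, 104, 102, 101, 101, 98, 100, 109, 115, 115, 114, 110, 105, 106, 107, 109, 117, 121, 134, 149, 173, 186, 186, 185, 185, 184, 169, 153, 152, 151]
240 [149, 149, 150, 151, 152, 151, 149, 126, 85, 66, 71, 74, 80, 81, 86, 88, 91, 92, 93, 94, 92, 95, 94, 94, 93, 92, 84, 75, 72, 70, 60, 54, 52, 49, 69, 93, 105, 105, 106, 105, 106, 106, 114, 125, 155, 177, 184, 187, 189, 188]
248 [145, 147, 148, 148, 148, 146, 113, 71, 73, 79, 89, 96, 101, 105, 107, 112, 114, 115, 115, 115, 96, 76, 72, 69, 70, 69, 68, 67, 65, 63, 63, 62, 61, 58, 61, 104, 144, 157, 158, 157, 157, 158, 164, 178, 188, 192, 193, 193, 193, 193]
256 [53, 46, 45, 44, 46, 45, 50, 55, 60, 64, 66, 64, 67, 68, 70, 71, 72, 72, 72, 71, 70, 71, 70, 69, 69, 69, 67, 67, 65, 65, 62, 61, 62, 57, 54, 49, 47, 45, 45, 45, 47, 47, 46, 47, 60, 83, 94, 93, 92, 94]
[(205, np.int64(168), np.int64(223)), (208, np.int64(152), np.int64(223)), (211, np.int64(164), np.int64(222)), (214, np.int64(174), np.int64(219)), (217, np.int64(121), np.int64(195)), (220, np.int64(122), np.int64(170)), (223, np.int64(125), np.int64(104)), (226, np.int64(128), np.int64(108)), (229, np.int64(132), np.int64(114)), (232, np.int64(101), np.int64(115)), (235, np.int64(54), np.int64(58)), (238, np.int64(76), np.int64(66))]
0 [312.11402664 315.23551744]
0.012 [312.00788371 287.64295336]
0.032 [311.82172765 239.18414459]
```

```bash
python3 -m handwheel '[0.72,-0.27,0,0,0,0,0,0.72,-0.265,0,0,0,0,0,0,0,0,0,0,1,0,0,0,0,0,0,1,0,0,0,0,0,0,1,0,0,0,0,0,0,1,0,0,0,0,0,0,1,0,0,0,0,0,0,1,0]' | sed -n '2p'
python3 -m handwheel '[0,0,0,0,0,1,0,0,0,0,0,0,0.14,0,0,0,0.6,0,0,0,0,0,0,0.5,0,0,0,0,0,0,0,0,0,0,0,0,0,0,0,0,0,0]'
python3 - <<'E'
from h import *
t=np.array([.5341,.0078,0])  # settled pose at measurement
s=read_state();y=-.1597;R=np.array([[-np.sin(y)*-1*-1,0],[0,0]])
ux=np.array([-np.sin(y),np.cos(y)]);uy=np.array([np.cos(y),np.sin(y)])
tg=t[:2]+.0577*ux-.0213*uy;print("target",tg);plan([tg[0],tg[1],.0795],np.radians(48.1)-np.pi/2)
E
```

```text
eef_pos: [0.5223, 0.0677, 0.1336]
t: 15.98
eef_pos: [0.5229, 0.0671, 0.09]
tcp_rot: [[0.666, 0.746, 0.001], [0.746, -0.666, -0.0], [0.001, 0.001, -1.0]]
contact_force: [0.2, 0.9, -1.6]
finger_gap: 0.0118
gripper_force: 40.1
target [0.52224661 0.06815294]
shift units [ 0.008 -0.03   0.262] tcp [0.5229 0.0671 0.09  ] y-yaw -0.7286 z [ 0.001 -0.    -1.   ] q6 0.644
wz units 0.033 rad 0.003
```

```bash
python3 -m handwheel '[0,-0.03,0.13,0,0,0,0,0,0,0.13,0,0,0,0,0,0,0.1,0,0,0,0,0,0,0.05,0,0,0,0,0,0,0,0,0,0,0]'
```

```text
t: 16.6
eef_pos: [0.5214, 0.0678, 0.0729]
tcp_rot: [[0.666, 0.746, -0.0], [0.746, -0.666, 0.0], [-0.0, -0.0, -1.0]]
contact_force: [-0.0, 0.4, -1.6]
finger_gap: 0.0115
gripper_force: 40.1
```

```bash
python3 -m handwheel '[0,0,0.1,0,0,0,0,0,0,0.1,0,0,0,0,0,0,0.05,0,0,0,0,0,0,0,0,0,0,0]'; python3 -m handwheel '[0,0,0.05,0,0,0,0,0,0,0.03,0,0,0,0,0,0,0,0,0,0,0]'
```

```text
t: 17.1
eef_pos: [0.5215, 0.0678, 0.0628]
tcp_rot: [[0.666, 0.746, -0.0], [0.746, -0.666, 0.0], [-0.0, -0.0, -1.0]]
contact_force: [-0.1, 0.4, -1.8]
finger_gap: 0.0117
gripper_force: 40.1
t: 17.48
eef_pos: [0.5217, 0.0677, 0.0614]
tcp_rot: [[0.666, 0.746, 0.001], [0.746, -0.666, -0.0], [0.0, 0.001, -1.0]]
contact_force: [-2.1, -0.4, 9.3]
finger_gap: 0.0118
gripper_force: 39.9
```

The key is home, with contact exactly at the seat height. Turning clockwise.

```bash
python3 -m handwheel '[0,0,0,0,0,0.8,0,0,0,0,0,0,0.8,0,0,0,0,0,0,0.8,0,0,0,0,0,0,0.8,0,0,0,0,0,0,0.8,0,0,0,0,0,0,0.8,0,0,0,0,0,0,0.8,0,0,0,0,0,0,0.8,0]';python3 -c "
from h import *
plan([.5217,.0677,.0614],np.radians(11.7)-np.pi/2);print(read_state()['wrist_torque'])"
python3 -m handwheel '[0,0,0,0,0,0.7,0,0,0,0,0,0,0.7,0,0,0,0,0,0,0,0]';python3 -c "
from h import *
plan([.5217,.0677,.0614],np.radians(11.7)-np.pi/2);print(read_state()['wrist_torque'])"
```

```text
t: 18.48
eef_pos: [0.5217, 0.0685, 0.0614]
tcp_rot: [[0.947, 0.322, 0.001], [0.322, -0.947, 0.001], [0.001, -0.0, -1.0]]
contact_force: [-2.1, 1.9, 8.8]
finger_gap: 0.0115
gripper_force: 40.3
shift units [-0.007  0.018 -0.001] tcp [0.5217 0.0685 0.0614] y-yaw -1.2432 z [ 0.001  0.001 -1.   ] q6 1.16
wz units 1.542 rad 0.123
[0.55829743 0.6113182  0.11551607]
t: 18.85
eef_pos: [0.5218, 0.0685, 0.0614]
tcp_rot: [[0.977, 0.215, 0.001], [0.215, -0.977, 0.001], [0.001, -0.001, -1.0]]
contact_force: [-2.3, 1.5, 9.5]
finger_gap: 0.0115
gripper_force: 39.9
shift units [-0.006  0.02  -0.001] tcp [0.5218 0.0685 0.0614] y-yaw -1.3537 z [ 0.001  0.001 -1.   ] q6 1.27
wz units 0.161 rad 0.013
[0.57666247 0.54726592 0.05995531]
```

```bash
for i in 1 2; do python3 -m handwheel '[0,0,0,0,0,0.5,0,0,0,0,0,0,0.4,0]'>/dev/null;python3 -c "
from h import *
plan([.5217,.0677,.0614],np.radians(11.7)-np.pi/2);print(read_state()['wrist_torque'])"; done
```

```text
shift units [-0.004  0.021 -0.001] tcp [0.5217 0.0686 0.0613] y-yaw -1.4263 z [ 0.001  0.001 -1.   ] q6 1.343
wz units -0.746 rad -0.06
[0.57064428 0.5633458  0.13176787]
shift units [-0.003  0.021 -0.001] tcp [0.5218 0.0686 0.0614] y-yaw -1.4983 z [ 0.001  0.001 -1.   ] q6 1.415
wz units -1.646 rad -0.132
[0.62235507 0.52631283 0.14730619]
```

```bash
for i in 1 2; do python3 -m handwheel '[0,0,0,0,0,0.4,0,0,0,0,0,0,0.4,0]'>/dev/null;python3 -c "
from h import *
plan([.5217,.0677,.0614],np.radians(11.5)-np.pi/2);print(read_state()['wrist_torque'])"; done
```

```text
shift units [-0.002  0.022 -0.001] tcp [0.5218 0.0686 0.0614] y-yaw -1.5623 z [ 0.001  0.001 -1.   ] q6 1.479
wz units -2.402 rad -0.192
[0.63019834 0.55636922 0.17131579]
shift units [-0.001  0.022 -0.001] tcp [0.5218 0.0686 0.0614] y-yaw -1.6261 z [ 0.001  0.001 -1.   ] q6 1.542
wz units -3.2 rad -0.256
[0.65804526 0.54330094 0.20855435]
```

```bash
for i in 1 2; do python3 -m handwheel '[0,0,0,0,0,0.5,0,0,0,0,0,0,0.5,0]'>/dev/null;python3 -c "
from h import *
plan([.5217,.0677,.0614],np.radians(11.5)-np.pi/2);print(read_state()['wrist_torque'])"; done
python3 - <<'E'
from h import *
im=optics.camera("wrist");cv2.imwrite("pics/w8.png",im[:,:,::-1]);b=optics.camera("top")[215:290,350:470];sd=optics.camera("side")[200:320,190:310]
c=np.zeros((560,800,3),np.uint8);c[:400,:450]=cv2.resize(im[150:390,180:450],(450,400));c[:300,455:755]=cv2.resize(sd,(300,300));c[305:305+225,455:755]=cv2.resize(b,(300,187))[:225] if 0 else cv2.resize(b,(300,225))
cv2.imwrite("pics/c8.png",c[:,:,::-1])
E
```

```text
shift units [-0.     0.022 -0.002] tcp [0.5218 0.0686 0.0613] y-yaw -1.7056 z [ 0.001  0.001 -1.   ] q6 1.622
wz units -4.194 rad -0.336
[0.65791641 0.50402259 0.30847802]
shift units [-0.001  0.022 -0.001] tcp [0.5219 0.0686 0.0614] y-yaw -1.7851 z [ 0.002  0.001 -1.   ] q6 1.702
wz units -5.188 rad -0.415
[0.64390876 0.40578583 0.43931988]
```

View pics/c8.png

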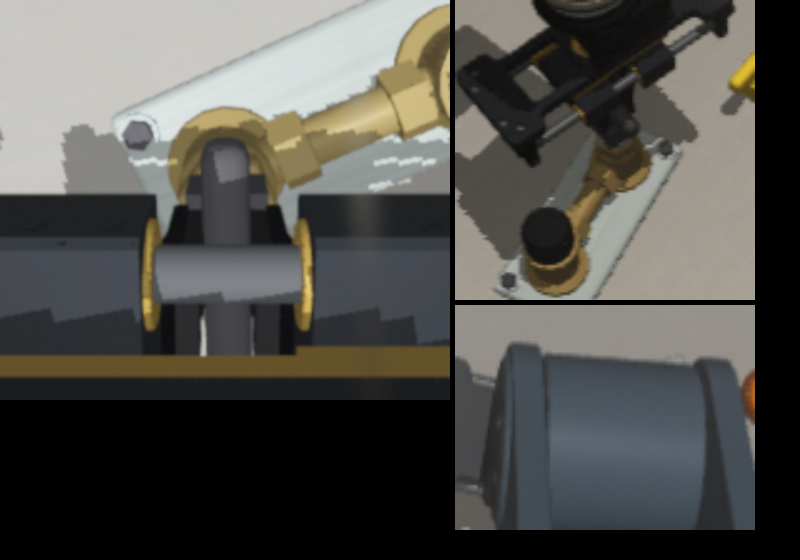

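Wrist view: the key is seated and aligned with the tool. The torque has ramped to 0.44 N m, so the valve is at its stop. I'll relax the turn, release, rise, and turn towards yaw 0 for the cap.

```bash
python3 -m handwheel '[0,0,0,0,0,-1,0,0,0,0,0,0,-1,0,0,0,0,0,0,-1,0,0,0,-0.02,0,0,0,0]'|grep contact; python3 -c "
from h import *
print(read_state()['wrist_torque'])"
python3 -m handwheel '[0,0,0,0,0,0,45,0,0,0,0,0,0,45,0,0,0,0,0,0,45,0,0,0,0,0,0,45,0,0,0,0,0,0,45,0,0,-0.5,0,0,0,45,0,0,-1,0,0,0,45,0,0,-1,0,0,0,45]'
python3 -m handwheel '[0,0,0,0,0,-1,60,0,0,0,0,0,-1,60,0,0,0,0,0,-1,60,0,0,0,0,0,-1,60,0,0,0,0,0,-1,60,0,0,0,0,0,-1,60,0,0,0,0,0,-1,60,0,0,0,0,0,-1,60]' >/dev/null
python3 -m handwheel '[0,0,0,0,0,-1,60,0,0,0,0,0,-1,60,0,0,0,0,0,-1,60,0,0,0,0,0,-1,60,0,0,0,0,0,-1,60,0,0,0,0,0,-1,60,0,0,0,0,0,-1,60,0,0,0,0,0,-1,60]' >/dev/null
python3 -m handwheel '[0,0,0,0,0,-1,60,0,0,0,0,0,-1,60,0,0,0,0,0,-1,60,0,0,0,0,0,0,60]' |head -2
python3 - <<'E'
from h import *
plan([.5419,-.0297,.1],0)
t=optics.camera("top");optics.camera("side");optics.camera("wrist")
for cam in("side","top","wrist"):
  for n,z in[("key",.068),("cap_a",.056),("tap_a_neck",.076),("tap_a",0)]:
    for d in models.mark_of(n,cam): 
        if d["confidence"]>.4: print(cam,n,round(d["confidence"],2),np.round(at(cam,d["uv"],z),4))
E
```

```text
contact_force: [-0.3, 3.5, 1.7]
[ 0.68118602  0.17594284 -0.01258486]
t: 22.0
eef_pos: [0.5211, 0.0678, 0.1614]
tcp_rot: [[1.0, 0.025, -0.001], [0.025, -1.0, 0.0], [-0.001, -0.0, -1.0]]
contact_force: [-0.4, -0.3, -0.1]
finger_gap: 0.0449
gripper_force: 0.0
t: 24.5
eef_pos: [0.5213, 0.0678, 0.1606]
shift units [-2.422  0.579  1.515] tcp [0.5213 0.0678 0.1606] y-yaw -0.0264 z [-0. -0. -1.] q6 -0.057
wz units -0.33 rad -0.026
side key 0.91 [0.4593 0.2415 0.068 ]
side key 0.59 [0.5223 0.0699 0.068 ]
side key 0.54 [0.5822 0.1638 0.068 ]
side cap_a 0.95 [ 0.703  -0.0167  0.056 ]
side cap_a 0.56 [ 0.5449 -0.0287  0.056 ]
side tap_a_neck 0.92 [ 0.5383 -0.0293  0.076 ]
side tap_a 0.9 [0.5299 0.0222 0.    ]
side tap_a 0.74 [6.854e-01 1.000e-04 0.000e+00]
side tap_a 0.62 [0.722  0.0301 0.    ]
top key 0.92 [0.4285 0.2728 0.068 ]
top key 0.81 [0.5516 0.1989 0.068 ]
top cap_a 0.68 [ 0.6939 -0.0169  0.056 ]
top tap_a 0.88 [0.7137 0.0349 0.    ]
wrist key 0.81 [0.5229 0.068  0.068 ]
wrist key 0.58 [0.5551 0.1866 0.068 ]
wrist cap_a 0.88 [ 0.5441 -0.0273  0.056 ]
wrist tap_a 0.97 [0.7187 0.0328 0.    ]
wrist tap_a 0.95 [ 0.5332  0.0197 -0.    ]
```

The key sits on the spindle at (0.523, 0.068), home height. Now the cap.

```bash
python3 -m handwheel '[-0.8,0.2,0,0,0,0,60,-0.8,0.2,0,0,0,0,60,-0.82,0.2,0,0,0,0,60,0,0,1,0,0,0,60,0,0,1,0,0,0,60,0,0,0.7,0,0,0,60,0,0,0.4,0,0,0,60,0,0,0.26,0,0,0,60]'
python3 -m handwheel '[0,0,0,0,0,0,60,0,0,0,0,0,0,20,0,0,0,0,0,0,20,0,0,0,0,0,0,20,0,0,0,0,0,0,20,0,0,0,0,0,0,20]' 25
python3 -c "
from h import *
print(read_state()['wrist_torque']);plan([.5419,-.0297,.026],0)"
```

```text
t: 26.25
eef_pos: [0.5433, -0.0296, 0.0257]
tcp_rot: [[0.025, 1.0, 0.0], [1.0, -0.025, 0.0], [0.0, 0.0, -1.0]]
contact_force: [-0.5, 0.8, 1.1]
finger_gap: 0.06
gripper_force: 0.0
t: 27.0
eef_pos: [0.5432, -0.0297, 0.0268]
tcp_rot: [[0.025, 1.0, 0.001], [1.0, -0.025, -0.0], [-0.0, 0.001, -1.0]]
contact_force: [-0.6, -0.2, 6.1]
finger_gap: 0.0377
gripper_force: 25.0
[-0.08639511  0.23888274  0.00309483]
shift units [-0.001 -0.033  0.02 ] tcp [ 0.5432 -0.0297  0.0268] y-yaw -0.0255 z [ 0.001 -0.    -1.   ] q6 -0.235
wz units -0.318 rad -0.025
```

```bash
python3 -m handwheel '[0,0,0,0,0,0,46,0,0,0,0,0,0,46,0,0.03,-0.1,0,0,0,46,0,0,0,0,0,0,20,0,0,0,0,0,0,20,0,0,0,0,0,0,20,0,0,0,0,0,0,20]' 30
python3 -c "
from h import *
print(read_state()['wrist_torque'])"
for i in 1 2; do python3 -m handwheel '[0,0,0,0,0,-0.6,20,0,0,0,0,0,-0.6,20]' | grep -E 'contact|gap'; python3 -c "
from h import *
print(read_state()['wrist_torque']);plan([.543,-.03,.03],0)"; done
```

```text
t: 27.88
eef_pos: [0.5433, -0.0296, 0.0303]
tcp_rot: [[0.025, 1.0, -0.002], [1.0, -0.025, 0.0], [0.0, -0.002, -1.0]]
contact_force: [-2.9, 0.0, 3.1]
finger_gap: 0.0375
gripper_force: 30.0
[-0.23395099  0.6828155  -0.00651976]
contact_force: [-2.9, 1.0, 4.3]
finger_gap: 0.0373
[ 0.00903223  0.61108791 -0.02541162]
shift units [-0.02  -0.01   0.007] tcp [ 0.5434 -0.0292  0.0303] y-yaw 0.0715 z [-0.002  0.001 -1.   ] q6 -0.331
wz units 0.894 rad 0.071
contact_force: [-2.7, 0.5, 4.6]
finger_gap: 0.0374
[ 0.02622799  0.61962734 -0.08554514]
shift units [-0.023 -0.011  0.007] tcp [ 0.5433 -0.029   0.0303] y-yaw 0.1676 z [-0.002  0.001 -1.   ] q6 -0.427
wz units 2.095 rad 0.168
```

```bash
for i in 1 2; do python3 -m handwheel '[0,0,-0.003,0,0,-0.7,20,0,0,-0.003,0,0,-0.7,20]' | grep -E 'contact|gap'; python3 -c "
from h import *
print(read_state()['wrist_torque']);plan([.543,-.03,.03],0)"; done
```

```text
contact_force: [-2.3, 0.3, 3.0]
finger_gap: 0.0376
[ 0.09392539  0.53174675 -0.08439709]
shift units [-0.023 -0.013  0.009] tcp [ 0.5433 -0.029   0.0304] y-yaw 0.2798 z [-0.002  0.001 -1.   ] q6 -0.54
wz units 3.498 rad 0.28
contact_force: [-1.5, 0.7, 3.1]
finger_gap: 0.0374
[ 0.13465144  0.56252025 -0.04205998]
shift units [-0.024 -0.015  0.014] tcp [ 0.5432 -0.0289  0.0306] y-yaw 0.3918 z [-0.002  0.001 -1.   ] q6 -0.652
wz units 4.897 rad 0.392
```

Turning counter-clockwise goes easily past 0.15 rad with under 0.09 N m, so it is loosening. Continuing, following the thread up.

```bash
for i in 1 2; do python3 -m handwheel '[0,0,-0.003,0,0,-0.8,20,0,0,-0.003,0,0,-0.8,20,0,0,-0.003,0,0,-0.8,20,0,0,-0.003,0,0,-0.8,20,0,0,-0.003,0,0,-0.8,20,0,0,-0.003,0,0,-0.8,20,0,0,-0.003,0,0,-0.8,20,0,0,-0.003,0,0,-0.8,20]' | grep -E 'contact|gap'; python3 -c "
from h import *
print(read_state()['wrist_torque']);plan([.543,-.03,.03],0)"; done
```

```text
contact_force: [-2.2, 1.9, 3.5]
finger_gap: 0.0376
[ 0.18689619  0.5519228  -0.06009035]
shift units [-0.018 -0.024  0.039] tcp [ 0.543  -0.0288  0.0316] y-yaw 0.9042 z [-0.002  0.001 -1.   ] q6 -1.164
wz units 11.302 rad 0.904
contact_force: [-3.7, 0.7, 3.6]
finger_gap: 0.0375
[-0.05314456  0.66698046 -0.03750406]
shift units [-0.008 -0.02   0.063] tcp [ 0.5428 -0.0292  0.0325] y-yaw 1.4166 z [-0.003  0.001 -1.   ] q6 -1.676
wz units 17.707 rad 1.417
```

```bash
python3 -m handwheel '[0,0,-0.003,0,0,-0.8,20,0,0,-0.003,0,0,-0.8,20,0,0,-0.003,0,0,-0.8,20,0,0,-0.003,0,0,-0.8,20,0,0,-0.003,0,0,-0.8,20,0,0,-0.003,0,0,-0.8,20,0,0,-0.003,0,0,-0.8,20,0,0,-0.003,0,0,-0.8,20]' | grep -E 'contact|gap'
python3 -m handwheel '[0,0,-0.003,0,0,-0.8,20,0,0,-0.003,0,0,-0.8,20,0,0,-0.003,0,0,-0.8,20,0,0,-0.003,0,0,-0.8,20,0,0,-0.003,0,0,-0.8,20]' | grep -E 'contact|gap'; python3 -c "
from h import *
print(read_state()['wrist_torque']);plan([.543,-.03,.03],0)"
python3 -m handwheel '[0,0,-0.04,0,0,0,20,0,0,-0.04,0,0,0,20,0,0,0,0,0,0,20]'
```

```text
contact_force: [-2.3, -0.5, 2.6]
finger_gap: 0.0374
contact_force: [-2.4, -0.8, -0.4]
finger_gap: 0.0373
[-0.06616718  0.46178068 -0.85160846]
shift units [ 0.019 -0.007  0.093] tcp [ 0.5434 -0.0293  0.0337] y-yaw 2.2449 z [-0.001  0.001 -1.   ] q6 -2.506
wz units -11.209 rad -0.897
t: 32.88
eef_pos: [0.5435, -0.0293, 0.0348]
tcp_rot: [[-0.781, -0.625, -0.002], [-0.625, 0.781, 0.001], [0.001, 0.002, -1.0]]
contact_force: [2.2, -0.3, -26.1]
finger_gap: 0.0371
gripper_force: 30.0
```

```bash
cat > st.py <<'E'
from h import *
s=read_state();print("T",np.round(s["wrist_torque"],3),"F",np.round(s["contact_force"],1));plan([.5432,-.0295,.03],0)
E
python3 st.py; python3 -m handwheel '[0,0,0.04,0,0,0.8,20,0,0,0.04,0,0,0.8,20]' | grep -E 'gap'; python3 st.py; python3 -m handwheel '[0,0,0,0,0,0.8,20,0,0,0,0,0,0.8,20]' | grep -E 'gap'; python3 st.py
python3 - <<'E'
from h import *
optics.camera("side")
for d in models.mark_of("cap_a","side")[:4]: print(d["confidence"],d["uv"],at("side",d["uv"],.058))
for d in models.mark_of("key","side")[:4]: print(d["confidence"],d["uv"],at("side",d["uv"],.068))
E
```

```text
T [-0.018 -0.71  -0.102] F [  2.2  -0.3 -26.1]
shift units [0.008 0.    0.12 ] tcp [ 0.5435 -0.0293  0.0348] y-yaw 2.2458 z [-0.002  0.001 -1.   ] q6 -2.505
wz units -11.197 rad -0.896
finger_gap: 0.0375
T [0.009 0.584 0.01 ] F [-1.7 -0.6  0.3]
shift units [0.001 0.001 0.118] tcp [ 0.5433 -0.0295  0.0347] y-yaw 2.1167 z [-0.002  0.    -1.   ] q6 -2.376
wz units -12.811 rad -1.025
finger_gap: 0.0374
T [-0.092  0.517  0.065] F [-2.3 -1.2 -1.5]
shift units [-0.002  0.005  0.127] tcp [ 0.5432 -0.0297  0.0351] y-yaw 1.9892 z [-0.002 -0.    -1.   ] q6 -2.248
wz units -14.405 rad -1.152
0.67 [206.6, 348.2] [ 0.58312718 -0.12949295  0.058     ]
0.6 [294.3, 340.1] [ 0.69682327 -0.01934778  0.058     ]
0.92 [286.3, 177.4] [0.46090987 0.24177599 0.068     ]
```

```bash
for i in 1 2 3; do python3 -m handwheel '[0,0,-0.004,0,0,-0.7,20,0,0,-0.004,0,0,-0.7,20]' >/dev/null; python3 st.py|grep -v wz; done
```

```text
T [-0.037  0.649 -0.127] F [-3.7 -0.8 -1.5]
shift units [ 0.003 -0.     0.124] tcp [ 0.5433 -0.0294  0.035 ] y-yaw 2.1057 z [-0.002  0.    -1.   ] q6 -2.365
T [-0.051  0.539 -0.523] F [-3.2 -1.1 -3.4]
shift units [ 0.004 -0.     0.127] tcp [ 0.5433 -0.0294  0.0351] y-yaw 2.2155 z [-0.002  0.001 -1.   ] q6 -2.475
T [ 0.529  0.342 -0.779] F [-1.5  3.6 -4.3]
shift units [ 0.028 -0.01   0.13 ] tcp [ 0.5437 -0.0285  0.0352] y-yaw 2.3257 z [-0.001  0.002 -1.   ] q6 -2.587
```

```bash
python3 -m handwheel '[0,0,0,0,0,1,20,0,0,0,0,0,1,20,0,0,0,0,0,1,20]' >/dev/null; python3 st.py|grep -v wz; for i in 1 2 3; do python3 -m handwheel '[0,0,-0.03,0,0,0,20,0,0,0,0,0,0,20]' >/dev/null; python3 st.py|grep -v wz; done
```

```text
T [-0.058  0.607  0.041] F [-3.7 -1.4 -1.7]
shift units [0.003 0.004 0.136] tcp [ 0.5434 -0.0296  0.0354] y-yaw 2.0854 z [-0.002  0.    -1.   ] q6 -2.344
T [-0.04   0.773 -0.039] F [-2.8 -0.2 -1.5]
shift units [0.005 0.003 0.162] tcp [ 0.5434 -0.0295  0.0365] y-yaw 2.0883 z [-0.002  0.    -1.   ] q6 -2.348
T [0.006 0.857 0.012] F [-4.1 -0.4 -3.6]
shift units [0.007 0.002 0.188] tcp [ 0.5435 -0.0294  0.0375] y-yaw 2.0871 z [-0.001  0.    -1.   ] q6 -2.346
T [0.197 0.958 0.015] F [-5.1  1.1 -3.3]
shift units [0.01  0.001 0.218] tcp [ 0.5436 -0.0293  0.0387] y-yaw 2.0868 z [-0.001  0.    -1.   ] q6 -2.346
```

Backed off the end stop, the cap lifts with only about 3 N. Continuing the lift gently.

```bash
for i in 1 2 3 4; do python3 -m handwheel '[0,0,-0.06,0,0,0,20,0,0,-0.06,0,0,0,20,0,0,0,0,0,0,20]' >/dev/null; python3 st.py|grep -v wz; done
```

```text
T [0.213 1.04  0.004] F [-3.9  0.3 -2.6]
shift units [0.015 0.007 0.347] tcp [ 0.5439 -0.0295  0.0439] y-yaw 2.0866 z [-0.001  0.    -1.   ] q6 -2.346
T [0.071 0.073 0.008] F [-0.7  0.  -1.8]
shift units [0.08 0.07 0.49] tcp [ 0.5473 -0.0303  0.0496] y-yaw 2.0863 z [ 0.006 -0.001 -1.   ] q6 -2.346
T [ 0.066 -0.021  0.031] F [-0.2  1.  -1.1]
shift units [0.029 0.023 0.587] tcp [ 0.5446 -0.0297  0.0535] y-yaw 2.0865 z [ 0.001 -0.    -1.   ] q6 -2.346
T [ 0.059 -0.005  0.012] F [-0.3 -0.2 -1.5]
shift units [0.025 0.019 0.705] tcp [ 0.5444 -0.0297  0.0582] y-yaw 2.0867 z [ 0.001 -0.    -1.   ] q6 -2.346
```

```bash
python3 -m handwheel '[0,0,-0.4,0,0,0,20,0,0,-0.4,0,0,0,20,0,0,-0.5,0,0,0,20,0,0,-0.5,0,0,0,20,0,0,-0.4,0,0,0,20,0,0,-0.1,0,0,0,20,0,0,0,0,0,0,20,0,0,0,0,0,0,20]'
python3 - <<'E'
from h import *
p=np.array(read_state()["eef_pos"])
for c in("side","top","wrist"):
  im=optics.camera(c)
  for n,z in(("cap_a",p[2]+.026),("key",.068),("tap_a_neck",.076)):
    for d in models.mark_of(n,c): print(c,n,round(d["confidence"],2),np.round(d["uv"]),at(c,d["uv"],z).round(4))
  u=proj(c,[.5418,-.0297,.076]).astype(int);print(c,"neck px",u,im[u[1]-3:u[1]+4:3,u[0]-3:u[0]+4:3].tolist() if c=="side" else "")
E
```

```text
t: 37.9
eef_pos: [0.5437, -0.0295, 0.1495]
tcp_rot: [[-0.87, -0.493, -0.001], [-0.493, 0.87, 0.0], [0.001, 0.001, -1.0]]
contact_force: [-0.2, -0.7, -1.8]
finger_gap: 0.0371
gripper_force: 30.0
side cap_a 0.91 [297. 339.] [ 0.729  -0.0463  0.1755]
side cap_a 0.65 [205. 348.] [ 0.6233 -0.1491  0.1755]
side key 0.97 [282. 177.] [0.4544 0.2369 0.068 ]
side key 0.95 [255. 254.] [0.528 0.066 0.068]
side key 0.83 [306. 237.] [0.5832 0.1566 0.068 ]
side tap_a_neck 0.94 [224. 292.] [ 0.5413 -0.0329  0.076 ]
side neck px [225 291] [[[59, 55, 45], [66, 54, 33], [130, 107, 61]], [[15, 16, 12], [50, 42, 26], [51, 43, 27]], [[23, 22, 23], [79, 65, 40], [151, 124, 73]]]
top cap_a 0.88 [424. 172.] [0.6761 0.0046 0.1755]
top cap_a 0.54 [445. 249.] [ 0.5431 -0.0269  0.1755]
top key 0.79 [315. 248.] [0.5532 0.1942 0.068 ]
top key 0.74 [276. 316.] [0.4273 0.2697 0.068 ]
top key 0.7 [381. 263.] [0.5227 0.0706 0.068 ]
top tap_a_neck 0.77 [434. 252.] [ 0.5407 -0.0298  0.076 ]
top tap_a_neck 0.68 [393. 170.] [0.6987 0.0442 0.076 ]
top tap_a_neck 0.65 [383. 264.] [0.5209 0.0672 0.076 ]
top tap_a_neck 0.47 [283. 170.] [0.7012 0.2517 0.076 ]
top neck px [434 251] 
wrist cap_a 0.93 [314. 285.] [ 0.5449 -0.0318  0.1755]
wrist cap_a 0.6 [220. 186.] [ 0.524  -0.0931  0.1755]
wrist key 0.69 [440. 272.] [0.5212 0.0682 0.068 ]
wrist tap_a_neck 0.71 [320. 237.] [ 0.542  -0.0284  0.076 ]
wrist neck px [319 236]
```

```bash
python3 -c "
from h import *
print(job_done())"
```

```text
the job is handed in; nothing more can be done
None
```

I handed the job in with the tee key home on the front spindle and the valve turned clockwise to its stop. The front cap came off counter-clockwise (right-hand thread) and is held upright about 10 cm above the neck; the verdict was not shown.

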